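# Get the oil filter out from behind the cans and seat it in the engine cover

### The arm

A 6-joint arm with a two-finger parallel gripper is mounted at the origin on the work surface. World frame = base frame: x ahead of the robot, y to its left, z up, the work surface at z = 0. Lengths are in m, angles in degrees, forces in N, time in s.
With the tool pointing down it reaches from about 0.25 to 0.725 m from the base axis. Payload 9.7 kg.
Tool frame: the origin (TCP) lies at the very end of the fingers, on their centre line; the grasp point (between the pads) lies grasp_offset behind it (grasp_offset is the distance from the TCP to the grasp point, in m); z points along the fingers, y is the line along which they close (so a half turn about z gives the same grasp; the last joint's range is limited). The gripper opens to 85 mm and grips with 20 to 120 N. Pads are 22 mm wide; open, the fingers measure 114 mm over their backs; the gripper's body (76 mm by 85 mm) begins 54 mm behind the grasp point. The pads swing forward as they close: fully open they stand 13 mm farther back than shut.
Start: joints at [-64.916, 4.979, 10.078, 95.1, 0, 90], TCP at [0.233, -0.498, 0.196] pointing down, gripper open.
Joint ranges: [-179.16, 179.16], [-48.56, 103.87], [-65.8, 70.77], [-126.05, 130.52], [-82.76, 87.17], [-180, 180]. Speed limits (degrees/s): [127.2, 127.2, 147.25, 180, 180, 180].

### API

Orientations are given as [roll, pitch, yaw] about the fixed x, y, z axes, in that order (R = Rz(yaw) Ry(pitch) Rx(roll)).
In Python, from workcell import get_obs, camera, calibration, job_done, recognise, cut_out, mark_of, grasp_offset gives the robot as it stands.
- The arm moves only by the tool servo_tool, never from a script. Its argument "moves" is a list of rows, each a list of 3 entries, a list of its own where there are three numbers: the turn, a rotation vector about the tool's x, y, z in degrees, then the shift along the tool's x, y, z in m, then the opening in per cent of the stroke, from 0 (shut) to 100 (fully open). In form: [[[ax, ay, az], [x, y, z], claw], ...]. A call has 1 to 12 rows; each row shifts and turns the commanded pose from where the row before left it, along the tool's axes as they then stand; what a row does not reach is not made up. A row lasts 1/10 s, in which the tool goes at most 50 mm and 8.59 degrees, less where a joint would pass 70% of its speed; a pose out of reach is approached as far as the arm can. A call is refused whole if a number of a shift passes 0.05 or a number of a turn 8.59, either way. A call with a gripper value outside its range is refused whole. The fingers move at their own pace and stop on an object; "force" is the grip in N (left out, the last holds). Time passes only in rows, so rows that do not move let the fingers close. It gives the time, the measured TCP pose, the force, the opening and the grip force at its end, in the units of the state.
- get_obs(): the state, without advancing time (a new reading comes with each control period).
- camera(name): name is "scene" or "top" or "wrist"; returns (picture, depth): 420x560x3 uint8, red, green, blue; 420x560 float32, m along the optical axis (not along the pixel's ray), 0 where there is no reading.
- calibration(name): a dict with "camera_matrix" (3x3 intrinsics, pixels), "R" (3x3) and "t" (3): a world point X has camera coordinates R X + t. Camera axes: x right, y down, z forward; pixel columns grow to the right and rows downward; lengths in m; the calibration is good to about 2 mm. A picture is of the moment at which its call begins: read the wrist's pose just before it. calibration takes no time and is no camera call; for the wrist camera it gives the pose at the moment of the call.
- job_done(): hands the job in; it is judged then, once.
Trained networks look in the newest picture that a camera, given by its name, has taken for a name from the list of things; names that differ only in an ending like _2 or _b are one class to them, and where a whole thing is asked for, a point or a joint stands for the part that bears it (a point fixed in the world has none). Each returns a list of dicts, best first, with "score" (0 to 1); they miss things now and then, are a little off and sometimes report something else, mostly with a low value. They report only what shows in the picture. A call takes as long as a camera call.
- recognise(name, camera): "xyz" ([x, y, z] in m, in the coordinates of the camera as it stood for that picture, good to about 4 mm: the middle of the surface that is visible of it).
- cut_out(name, camera): "mask" (420x560 bool, what is visible of it).
- mark_of(name, camera): "xyz" ([x, y, z] in m, in the coordinates of the camera as it stood for that picture, good to about 4 mm: a listed point, or the origin of a listed thing).
The state is a dict: "time": time; "q": joint angles; "qd": joint speeds; "joint_efforts": joint torques, N m; "ee_pos": TCP position; "tcp_rot": TCP orientation; "wrist_force": force on the tool from outside, world axes, zero at the start; "torque": the same for the moment, N m; "opening": finger opening in m; "grasp_force": force on a finger pad.
Only numpy, scipy, OpenCV 4.12 (cv2) and the standard library are available. Lean on these libraries where they do the work, as an engineer would, in place of code of your own. Each camera call takes 0.05 s, during which the arm holds its last target. There are 200 camera calls.

### The job

The short oil filter stands against the back wall of the steel parts tray, hemmed in by a spray can, a plastic bottle and a ribbed aluminium housing. Stand those three on the black rubber mat, then set the filter upright in the round recess of the engine cover while they are still on the mat, and after that put each of the three back where it stood in the tray (to about a centimetre). Do not knock any of the four over, and leave the socket, the drain plug and the screwdriver where they are.

Things in the scene. Friction and masses are not known exactly. Their poses are not given: they have to be found in the camera images.
- filter_c (a point): Oil filter element: short upright cylinder, diameter 44 mm, height 50 mm, pleated pale paper between two steel end caps, a dark hole in the top; 56 to 104 g. The point is its centre, 25 mm above its underside. Its axis z points up; it is round, so its yaw does not matter. At the start it stands on the tray floor about 11 mm in front of the back wall, with one of the three taller things close on its left, one on its right and one in front (gaps of about 8 to 25 mm).
- can_c (a point): Spray can: white and grey, diameter 50 mm (51 mm at the foot), straight up to 100 mm, then a steel cone and a thin black nozzle; 130 mm high in all; 175 to 325 g. The point is its centre, 65 mm above its underside. Its axis z points up; it is round, so its yaw does not matter. Starts in one of the three places round the filter; it must go back to that same place at the end.
- bottle_c (a point): Plastic bottle: grey with a paper label, diameter 54 mm, straight up to 94 mm, then a shoulder and a black screw cap of 36 mm; 120 mm high in all; 154 to 286 g. The point is its centre, 60 mm above its underside. Its axis z points up; it is round, so its yaw does not matter. Starts in one of the three places round the filter; it must go back to that same place at the end.
- housing_c (a point): Filter housing: bare aluminium cylinder, diameter 46 mm, height 105 mm, ribbed on its lower 65 mm, smooth above, flat top with a dark ring on it; 210 to 390 g. The point is its centre, 52.5 mm above its underside. Its axis z points up; it is round, so its yaw does not matter. Starts in one of the three places round the filter; it must go back to that same place at the end.
- tray: Steel parts tray, 160 mm (x) by 250 mm (y), fixed for the episode but placed and turned afresh each time (yaw up to 0.3 rad). Origin: centre of its underside on the table. Floor top at 4 mm; back wall along its +x edge, 36 mm high and 4 mm thick; lips 10 mm high and 4 mm thick on the other three edges. In its frame the filter stands near (43, 0) mm and the three tall things near (30, 61), (30, -61) and (-22, 0) mm; the socket and the drain plug in the two front corners.
- mat: Black rubber mat, flat, 280 mm (x) by 150 mm (y), 3 mm thick, fixed, to the left or right of the tray. Origin: centre of its underside; its x is the long way. The side area where the three tall things are stood for the time being: their centres must be over the mat.
- seat (a point): Centre of the floor of the round recess in the aluminium engine cover (a fixed cast disc of 164 mm diameter, 10 mm thick, with six bolt bosses 16 mm high round the edge and a stub on one side), on the other side of the tray from the mat. The recess has an inner diameter of 68 mm and a rim 7 mm thick that stands 8 mm above the recess floor; the point is 10 mm above the table. z points up.
- socket_c (a point): Bystander: loose steel socket, diameter 24 mm, height 26 mm, upright in one front corner of the tray. The point is its centre. Leave it.
- plug_c (a point): Bystander: loose brass drain plug, head 26 mm wide and 8 mm high with a 14 mm stub above it, 22 mm high, in the other front corner of the tray. The point is its centre. Leave it.
- screwdriver: Bystander: loose screwdriver with a yellow handle, 170 mm long, lying on the table roughly along y between the robot and the tray. Origin: underside of the tool; x along its length. Leave it. (All other things on the table are fixed, at the back beyond 0.75 m or at the sides beyond 0.5 m, and need not be approached.)

How it is judged:
By the outcome, as a careful person would: the job done as asked, in the order asked, and still so for the second after the job is handed in, with the robot touching nothing.
It also fails if it takes over 147 s, if anything falls off the work surface, if the arm or the gripper's body presses on something with over 40 N, if the wrist force passes 120 N, or if a joint passes its speed limit or range.

## Working session

There is one attempt and no reset: what is moved stays moved. The work goes in short steps, Python scripts to look and compute and a tool call to move; the robot and the scene stay as the last step left them, time stands still between calls to the robot, and variables do not carry over. Pictures are saved under pics/ and viewed, at most 14 in all, crops included, and the job is handed in when it is done.

Besides the shell and the picture viewer there is one more tool, called after "Request:" as name(argument=value, ...) on one line, values as JSON. servo_tool: Moves the arm, as the interface text tells. Its arguments: {"type":"object","properties":{"moves":{"type":"array"},"force":{"type":"number"}},"required":["moves"]}

```bash
mkdir -p pics; ls; cat > h.py <<'E'
import numpy as np, cv2
from workcell import *
def snap(n,f=None):
    p,d=camera(n)
    if f: cv2.imwrite('pics/'+f,p[:,:,::-1])
    return p,d
def w(n,xyz):
    c=calibration(n); return np.array(c["R"]).T@(np.array(xyz)-np.array(c["t"]))
def find(n,names,fn=mark_of):
    for k in names:
        for r in fn(k,n)[:2]: print(k,n,round(r["score"],2),np.round(w(n,r["xyz"]),4))
E
python3 - <<'E'
from h import *
print(grasp_offset, get_obs())
N=["filter_c","can_c","bottle_c","housing_c","tray","mat","seat","socket_c","plug_c","screwdriver"]
for n in("top","scene"):
    snap(n,n+'0.png'); find(n,N)
E
```

```text
pics
0.0187 {'time': 0.0, 'q': array([-6.49156362e+01,  5.01117515e+00,  1.00342165e+01,  9.51008945e+01,
        1.46213754e-03,  9.00007310e+01]), 'qd': array([-0.0351915 , -0.14166657, -0.06049883, -0.03777183,  0.13727784,
        0.03210695]), 'joint_efforts': array([-7.60201033e-05, -5.20382810e+01,  4.64804184e+01,  1.62166340e-02,
        3.20492518e-05, -5.35832019e-07]), 'ee_pos': array([ 0.23305874, -0.49786152,  0.19528027]), 'tcp_rot': array([-1.79922147e+02, -1.46114298e-03,  2.50836309e+01]), 'wrist_force': array([ 0.26596516, -0.16657477, -0.11206933]), 'torque': array([-0.00028606, -0.01848208,  0.01782112]), 'grasp_force': 0.0, 'opening': 0.08560788138673339}
filter_c top 0.89 [0.6365 0.0498 0.0303]
can_c top 0.86 [0.5705 0.0395 0.0712]
bottle_c top 0.75 [0.6104 0.107  0.0644]
bottle_c top 0.72 [ 0.3675  0.0116 -0.0006]
tray top 0.68 [0.5201 0.1199 0.0151]
tray top 0.65 [0.5929 0.0381 0.0009]
mat top 0.84 [ 0.4766 -0.3184 -0.0021]
seat top 0.91 [0.484  0.3319 0.0097]
socket_c top 0.42 [ 0.5666 -0.0682  0.0168]
socket_c top 0.28 [0.487  0.3313 0.0076]
plug_c top 0.5 [0.5218 0.1211 0.0152]
plug_c top 0.23 [0.5726 0.036  0.0715]
screwdriver top 0.73 [ 0.3683  0.0131 -0.0022]
filter_c scene 0.91 [0.6313 0.0541 0.0306]
filter_c scene 0.69 [0.4838 0.3291 0.0152]
can_c scene 0.71 [0.5731 0.0407 0.0699]
bottle_c scene 0.92 [0.61   0.1118 0.0678]
housing_c scene 0.96 [ 0.6357 -0.0112  0.0558]
tray scene 0.81 [5.975e-01 4.040e-02 1.000e-04]
mat scene 0.81 [ 4.786e-01 -3.152e-01  3.000e-04]
seat scene 0.79 [0.4844 0.3288 0.0129]
socket_c scene 0.52 [ 0.5718 -0.0662  0.0182]
plug_c scene 0.68 [0.5237 0.1214 0.0187]
screwdriver scene 0.87 [0.3633 0.0106 0.0024]
```

View pics/top0.png

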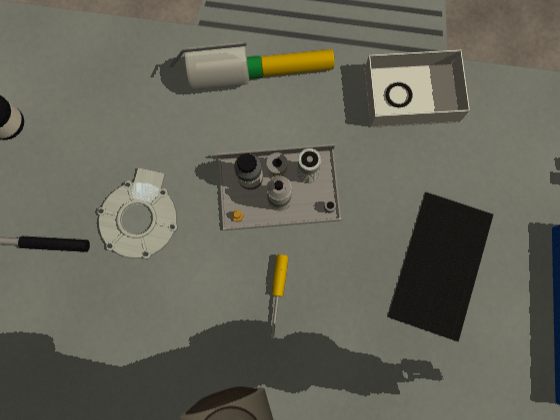

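View pics/scene0.png

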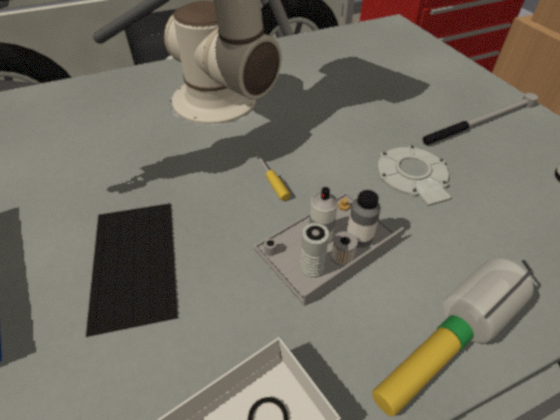

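The top view shows, in the tray, the bottle at about (248,165), the filter at (276,162), the housing at (309,158) and the can in front at (279,190). The cover is on the left at (137,219) and the mat on the right at (440,265). The scene view agrees with this. Next I'll measure the tops from depth, and the yaw of the tray and mat.

```bash
cat >> h.py <<'E'
def cloud(n,d):
    c=calibration(n); K=np.array(c["camera_matrix"]); v,u=np.mgrid[:420,:560]
    P=np.stack([(u-K[0,2])/K[0,0]*d,(v-K[1,2])/K[1,1]*d,d],-1)
    return (P-np.array(c["t"]))@np.array(c["R"])
def px(n,u,v,z):
    c=calibration(n); K=np.array(c["camera_matrix"]); R=np.array(c["R"]); o=-R.T@np.array(c["t"])
    r=R.T@np.linalg.inv(K)@[u,v,1]; return o+r*(z-o[2])/r[2]
def tops(W,ok,G):
    for k,(x,y,r,z0,z1) in G.items():
        m=ok&(np.hypot(W[...,0]-x,W[...,1]-y)<r)&(W[...,2]>z0)&(W[...,2]<z1)
        q=W[m]
        if len(q)<6: print(k,'few',len(q)); continue
        (cx,cy),rad=cv2.minEnclosingCircle(q[:,:2].astype(np.float32))
        print(k,len(q),'mean',q.mean(0).round(4),'circ',round(cx,4),round(cy,4),round(rad,4))
E
python3 - <<'E'
from h import *
p,d=snap("top"); W=cloud("top",d); ok=d>0
tops(W,ok,dict(filter=(.634,.052,.032,.045,.065),can=(.571,.04,.03,.095,.15),can_noz=(.571,.04,.03,.122,.15),bottle=(.61,.11,.035,.108,.14),housing=(.636,-.011,.035,.095,.12),seatdisc=(.484,.33,.045,.015,.022)))
for nm,r in (("mat",cut_out("mat","top")),("tray",cut_out("tray","top"))):
    m=r[0]["mask"]&ok; z=W[...,2]; q=W[m&(z<.012)][:,:2].astype(np.float32)
    print(nm,r[0]["score"],cv2.minAreaRect(q))
for u,v,z in((222,230,.01),(340,220,.01),(220,153,.036),(334,147,.036)): print(u,v,px("top",u,v,z).round(4))
b=W[ok&(W[...,2]>.025)&(W[...,2]<.045)&(W[...,0]>.64)&(W[...,0]<.72)&(abs(W[...,1]-.04)<.13)]
print(len(b),cv2.fitLine(b[:,:2].astype(np.float32),cv2.DIST_HUBER,0,.01,.01).ravel())
E
```

```text
filter 352 mean [0.6366 0.0523 0.0538] circ 0.6372 0.0519 0.0227
can 505 mean [0.5691 0.0386 0.1113] circ 0.5723 0.0392 0.0252
can_noz 63 mean [0.5715 0.0385 0.1326] circ 0.5725 0.0378 0.0086
bottle 304 mean [0.6084 0.1067 0.1223] circ 0.6101 0.107 0.0197
housing 440 mean [ 0.635  -0.0131  0.1083] circ 0.6364 -0.0132 0.0231
seatdisc 343 mean [0.4848 0.3293 0.0178] circ 0.4836 0.3297 0.0441
mat 0.71 ((0.4813496172428131, -0.3173030912876129), (0.15277941524982452, 0.28244468569755554), 78.43424224853516)
tray 0.92 ((0.6015660166740417, 0.044613681733608246), (0.17646494507789612, 0.25685709714889526), 12.202397346496582)
222 230 [0.4871 0.1479 0.01  ]
340 220 [ 0.5425 -0.0953  0.01  ]
220 153 [0.6455 0.1749 0.036 ]
334 147 [ 0.6919 -0.0622  0.036 ]
360 [ 0.21795213 -0.9759595   0.67541635  0.03763816]
```

Request:
servo_tool(moves=[[[0,0,6.3],[0,0,0],100],[[0,0,6.3],[0.02,-0.02,0],100],[[0,0,0],[0.035,-0.035,0],100],[[0,0,0],[0.035,-0.035,0],100],[[0,0,0],[0.035,-0.035,0],100],[[0,0,0],[0.035,-0.035,0],100],[[0,0,0],[0.035,-0.035,0],100],[[0,0,0],[0.035,-0.035,0],100],[[0,0,0],[0.035,-0.035,0],100],[[0,0,0],[0.035,-0.035,0],100],[[0,0,0],[0.035,-0.035,0],100],[[0,0,0],[0.035,-0.035,0],100]], force=40)

```text
time: 2.45
ee_pos: [0.5125, -0.0533, 0.1962]
tcp_rot: [180.0, -0.0, 12.5]
wrist_force: [1.4, -1.3, 0.1]
opening: 0.0851
grasp_force: 0.0
```

Request:
servo_tool(moves=[[[0,0,0],[0.03,-0.03,0],100],[[0,0,0],[0.015,-0.02,0],100],[[0,0,0],[0.006,-0.01,0],100],[[0,0,0],[0,0,0],100],[[0,0,0],[0,0,0],100]])

```text
time: 2.95
ee_pos: [0.5482, 0.0135, 0.1961]
tcp_rot: [180.0, 0.0, 12.5]
wrist_force: [0.2, 0.6, 0.6]
opening: 0.0855
grasp_force: 0.0
```

```bash
cat >> h.py <<'E'
from scipy.spatial.transform import Rotation as Ro
def go(x,y,z):
    o=get_obs(); R=Ro.from_euler('xyz',o["tcp_rot"],degrees=True)
    print('t',round(o["time"],2),'tcp',o["ee_pos"].round(4),'rpy',np.round(o["tcp_rot"],2),'TOOL delta mm',(1e3*R.inv().apply(np.array([x,y,z])-o["ee_pos"])).round(1))
E
python3 - <<'E'
from h import *
p,d=snap("wrist","w1.png"); W=cloud("wrist",d); ok=d>0
tops(W,ok,dict(filter=(.636,.052,.032,.045,.065),can_cone=(.571,.04,.03,.100,.15),can_noz=(.571,.04,.03,.122,.15),bottle=(.61,.11,.035,.115,.14),housing=(.636,-.013,.035,.1,.12)))
find("wrist",["filter_c","can_c","bottle_c","housing_c"])
go(.5715,.0388,.196)
E
```

```text
filter 2205 mean [0.6373 0.0535 0.0529] circ 0.637 0.0536 0.0222
can_cone 3211 mean [0.5745 0.0397 0.1112] circ 0.5724 0.0402 0.025
can_noz 465 mean [0.5732 0.0395 0.1319] circ 0.5726 0.0388 0.009
bottle 2490 mean [0.6106 0.107  0.1224] circ 0.6105 0.1081 0.0194
housing 3356 mean [ 0.6371 -0.0119  0.1081] circ 0.6368 -0.0124 0.023
filter_c wrist 0.84 [0.6362 0.0515 0.0306]
t 3.2 tcp [0.5483 0.0132 0.1963] rpy [ 1.7999e+02 -2.0000e-02  1.2400e+01] TOOL delta mm [ 28.1 -20.    0.3]
```

View pics/w1.png

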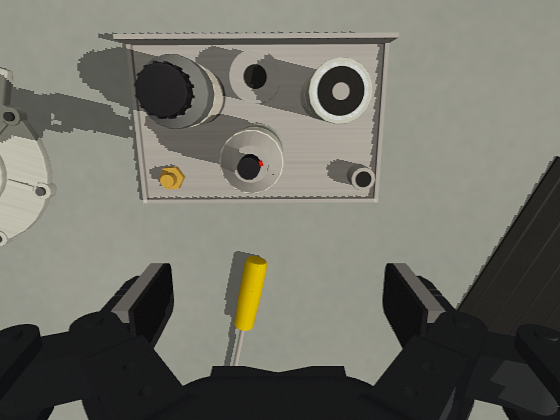

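The wrist view shows the tray square to the gripper: bottle (165,90), filter (255,76), housing (340,90), can (250,163). I'll go down on the can.

Request:
servo_tool(moves=[[[0,0,0],[0.015,-0.01,0],100],[[0,0,0],[0.014,-0.01,0],100],[[0,0,0],[0,0,0.02],100],[[0,0,0],[0,0,0.03],100],[[0,0,0],[0,0,0.03],100],[[0,0,0],[0,0,0.025],100],[[0,0,0],[0,0,0.015],100],[[0,0,0],[0,0,0.007],100],[[0,0,0],[0,0,0],100],[[0,0,0],[0,0,0],100]])

```text
time: 4.2
ee_pos: [0.5732, 0.0399, 0.0703]
tcp_rot: [180.0, -0.1, 12.5]
wrist_force: [0.2, -0.3, 0.3]
opening: 0.0852
grasp_force: 0.0
```

Request:
servo_tool(moves=[[[0,0,0],[0,0,0],50],[[0,0,0],[0,0,0],30],[[0,0,0],[0,0,0],30],[[0,0,0],[0,0,0],30],[[0,0,0],[0,0,0],30],[[0,0,0],[0,0,0],30]])

```text
time: 4.8
ee_pos: [0.5738, 0.0402, 0.0722]
tcp_rot: [180.0, -0.3, 12.5]
wrist_force: [-3.9, -0.0, 17.8]
opening: 0.0338
grasp_force: 32.0
```

```bash
python3 - <<'E'
from h import *
go(.564,-.334,.15)
E
```

```text
t 4.8 tcp [0.5738 0.0402 0.0722] rpy [179.96  -0.26  12.49] TOOL delta mm [-90.1 363.2 -77.9]
```

The opening reads 34 mm where the can is 50 mm wide, so the pads may be on its cone. I'll look before doing anything else.

```bash
python3 - <<'E'
from h import *
p,_=snap("scene"); q,_=snap("wrist")
cv2.imwrite('pics/c1.png',np.hstack([cv2.resize(p[140:320,220:440],(440,360)),cv2.resize(q[120:400,120:440],(360,360))])[:,:,::-1])
E
```

```text
(no output)
```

View pics/c1.png

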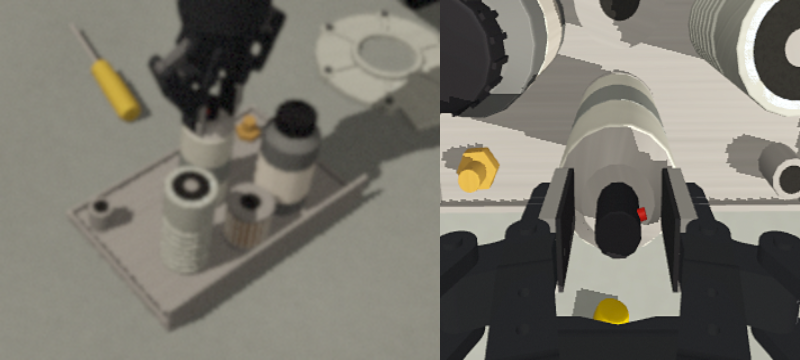

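The pads closed on the steel cone, with the can still upright. I'll measure where the pad tips really are from the wrist depth.

```bash
python3 - <<'E'
from h import *
o=get_obs(); 
p,d=snap("wrist"); W=cloud("wrist",d); R=Ro.from_euler('xyz',o["tcp_rot"],degrees=True)
T=R.inv().apply((W-o["ee_pos"]).reshape(-1,3)).reshape(W.shape)*1e3
print(o["opening"],o["wrist_force"])
for v in range(245,350,8):
    print(v,[tuple(T[v,u].round(0).astype(int)) for u in (222,230,236,324,330,336)])
E
```

```text
0.03369043336639293 [-2.14208999 -0.5058287  18.73356422]
245 [(np.int64(-29), np.int64(-42), np.int64(70)), (np.int64(10), np.int64(-21), np.int64(-30)), (np.int64(12), np.int64(-18), np.int64(-33)), (np.int64(10), np.int64(20), np.int64(-30)), (np.int64(-29), np.int64(39), np.int64(69)), (np.int64(-29), np.int64(43), np.int64(70))]
253 [(np.int64(12), np.int64(-23), np.int64(-42)), (np.int64(11), np.int64(-20), np.int64(-41)), (np.int64(11), np.int64(-17), np.int64(-41)), (np.int64(11), np.int64(19), np.int64(-41)), (np.int64(12), np.int64(21), np.int64(-42)), (np.int64(-36), np.int64(44), np.int64(70))]
261 [(np.int64(11), np.int64(-22), np.int64(-48)), (np.int64(12), np.int64(-19), np.int64(-51)), (np.int64(10), np.int64(-17), np.int64(-45)), (np.int64(12), np.int64(18), np.int64(-50)), (np.int64(11), np.int64(20), np.int64(-49)), (np.int64(11), np.int64(23), np.int64(-49))]
269 [(np.int64(11), np.int64(-21), np.int64(-57)), (np.int64(11), np.int64(-18), np.int64(-57)), (np.int64(6), np.int64(-17), np.int64(-46)), (np.int64(11), np.int64(17), np.int64(-57)), (np.int64(11), np.int
[... 2141 characters left out ...]
np.int64(-9), np.int64(16), np.int64(-66)), (np.int64(-5), np.int64(18), np.int64(-72)), (np.int64(17), np.int64(14), np.int64(-104))]
341 [(np.int64(-5), np.int64(-18), np.int64(-77)), (np.int64(-10), np.int64(-17), np.int64(-70)), (np.int64(-115), np.int64(-35), np.int64(73)), (np.int64(-115), np.int64(38), np.int64(73)), (np.int64(-8), np.int64(18), np.int64(-72)), (np.int64(17), np.int64(13), np.int64(-107))]
349 [(np.int64(-123), np.int64(-46), np.int64(73)), (np.int64(-122), np.int64(-40), np.int64(72)), (np.int64(-123), np.int64(-35), np.int64(73)), (np.int64(-122), np.int64(38), np.int64(73)), (np.int64(-123), np.int64(43), np.int64(73)), (np.int64(18), np.int64(13), np.int64(-110))]
```

Request:
servo_tool(moves=[[[0,0,0],[0,0,0],60],[[0,0,0],[0,0,0],100],[[0,0,0],[0,0,0],100],[[0,0,0],[0,0,0],100],[[0,0,0],[0,0,0],100],[[0,0,0],[0,0,0],100]])

```text
time: 5.55
ee_pos: [0.5725, 0.04, 0.0687]
tcp_rot: [-180.0, 0.0, 12.5]
wrist_force: [0.2, 0.6, -1.0]
opening: 0.0853
grasp_force: 0.0
```

```bash
cat >> h.py <<'E'
def tips():
    o=get_obs(); p,d=snap("wrist"); W=cloud("wrist",d); R=Ro.from_euler('xyz',o["tcp_rot"],degrees=True)
    T=R.inv().apply((W-o["ee_pos"]).reshape(-1,3))*1e3; T=T[(d>.02).ravel()]
    h=o["opening"]*500
    for s in(-1,1):
        q=T[(abs(T[:,0])<14)&(s*T[:,1]>h-1)&(s*T[:,1]<h+12)&(T[:,2]<0)]
        print('open',round(2*h,1),'side',s,len(q),'z pct',np.percentile(q[:,2],[50,90,98,100]).round(1),'inner y',np.percentile(s*q[:,1],2).round(1))
    b=T[(abs(T[:,0])<40)&(abs(T[:,1])<10)&(T[:,2]<-50)]
    if len(b): print('mid z pct',np.percentile(b[:,2],[50,90,99]).round(1))
E
python3 - <<'E'
from h import *
tips(); print(get_obs()["wrist_force"])
p,d=snap("wrist"); W=cloud("wrist",d); tops(W,d>0,dict(can_noz=(.5725,.039,.03,.122,.15),can=(.5725,.039,.03,.09,.15)))
E
```

```text
open 85.3 side -1 6063 z pct [-83.8 -57.6 -50.5 -47.1] inner y 42.4
open 85.3 side 1 6230 z pct [-84.1 -58.  -50.6 -46.7] inner y 42.0
mid z pct [-113.6  -62.6  -51.6]
[0.05425388 0.04280909 0.31082401]
can_noz 1860 mean [0.5744 0.0405 0.1309] circ 0.5713 0.04 0.0077
can 9676 mean [0.5794 0.0418 0.1116] circ 0.5726 0.0404 0.025
```

Opened, the fingertips sit about 47 mm behind the reported TCP (about 32 mm when nearly shut), so I can go lower. The can hasn't moved. I'll go down 30 mm and grip again.

Request:
servo_tool(moves=[[[0,0,0],[0,0.001,0.01],100],[[0,0,0],[0,0,0.01],100],[[0,0,0],[0,0,0.007],100],[[0,0,0],[0,0,0.003],100],[[0,0,0],[0,0,0],100]])

```text
time: 6.15
ee_pos: [0.5723, 0.039, 0.0382]
tcp_rot: [-180.0, 0.1, 12.5]
wrist_force: [0.4, -1.0, -0.4]
opening: 0.0856
grasp_force: 0.0
```

Request:
servo_tool(moves=[[[0,0,0],[0,0,0],70],[[0,0,0],[0,0,0],50],[[0,0,0],[0,0,0],50],[[0,0,0],[0,0,0],50],[[0,0,0],[0,0,0],45],[[0,0,0],[0,0,0],45]])

```text
time: 6.75
ee_pos: [0.5731, 0.0392, 0.0396]
tcp_rot: [180.0, -0.1, 12.5]
wrist_force: [-0.9, 0.9, 5.6]
opening: 0.0491
grasp_force: 41.6
```

```bash
python3 - <<'E'
from h import *
tips(); go(.564,-.334,.139)
E
```

```text
open 49.1 side -1 3336 z pct [-73.7 -51.5 -43.   -5.8] inner y 24.2
open 49.1 side 1 3384 z pct [-73.7 -51.3 -43.1 -37.2] inner y 23.9
mid z pct [-91.8 -65.  -52.8]
t 6.8 tcp [0.5731 0.0392 0.0396] rpy [ 1.800e+02 -6.000e-02  1.249e+01] TOOL delta mm [-89.5 362.4 -99.5]
```

Request:
servo_tool(moves=[[[0,0,0],[0,0,-0.01],45],[[0,0,0],[0,0,-0.03],45],[[0,0,0],[0,0,-0.03],45],[[0,0,0],[-0.003,0.01,-0.02],45],[[0,0,0],[-0.006,0.025,-0.01],45],[[0,0,0],[-0.0095,0.0375,0],45],[[0,0,0],[-0.0095,0.0375,0],45],[[0,0,0],[-0.0095,0.0375,0],45],[[0,0,0],[-0.0095,0.0375,0],45],[[0,0,0],[-0.0095,0.0375,0],45],[[0,0,0],[-0.0095,0.0375,0],45],[[0,0,0],[-0.0095,0.0375,0],45]])

```text
time: 8.0
ee_pos: [0.5628, -0.2693, 0.1389]
tcp_rot: [-180.0, 0.0, 12.5]
wrist_force: [0.3, -0.1, -2.6]
opening: 0.0488
grasp_force: 42.2
```

Request:
servo_tool(moves=[[[0,0,0],[-0.009,0.035,0],45],[[0,0,0],[-0.005,0.02,0],45],[[0,0,0],[-0.0,0.01,0.01],45],[[0,0,0],[0,0,0.03],45],[[0,0,0],[0,0,0.03],45],[[0,0,0],[0,0,0.015],45],[[0,0,0],[0,0,0.006],45],[[0,0,0],[0,0,0],45],[[0,0,0],[0,0,0],45]])

```text
time: 8.9
ee_pos: [0.5645, -0.3343, 0.0495]
tcp_rot: [179.9, -0.1, 12.5]
wrist_force: [1.0, -0.8, -1.2]
opening: 0.0488
grasp_force: 42.3
```

```bash
python3 - <<'E'
from h import *
go(.564,-.334,.0385); print(get_obs()["opening"])
E
```

```text
t 8.9 tcp [ 0.5645 -0.3343  0.0495] rpy [ 1.7993e+02 -8.0000e-02  1.2510e+01] TOOL delta mm [-0.4 -0.4 11. ]
0.04876579333846482
```

Request:
servo_tool(moves=[[[0,0,0],[0,0,0.005],45],[[0,0,0],[0,0,0.003],45],[[0,0,0],[0,0,0.002],45],[[0,0,0],[0,0,0],45],[[0,0,0],[0,0,0],45]])

```text
time: 9.4
ee_pos: [0.564, -0.3343, 0.0387]
tcp_rot: [180.0, -0.0, 12.5]
wrist_force: [0.2, 0.8, 2.6]
opening: 0.0491
grasp_force: 42.6
```

Request:
servo_tool(moves=[[[0,0,0],[0,0,0],55],[[0,0,0],[0,0,0],70],[[0,0,0],[0,0,0],100],[[0,0,0],[0,0,0],100],[[0,0,0],[0,0,0],100],[[0,0,0],[0,0,-0.015],100],[[0,0,0],[0,0,-0.03],100],[[0,0,0],[0,0,-0.03],100],[[0,0,0],[0.006,-0.018,-0.015],100],[[0,0,0],[0.0125,-0.0375,0],100],[[0,0,0],[0.0125,-0.0375,0],100],[[0,0,0],[0.0125,-0.0375,0],100]])

```text
time: 10.6
ee_pos: [0.5779, -0.1953, 0.1287]
tcp_rot: [180.0, -0.0, 12.5]
wrist_force: [0.1, -0.3, 0.8]
opening: 0.0853
grasp_force: 0.0
```

Request:
servo_tool(moves=[[[0,0,0],[0.0125,-0.0375,0],100],[[0,0,0],[0.0125,-0.0375,0],100],[[0,0,0],[0.0125,-0.0375,0],100],[[0,0,0],[0.0125,-0.0375,0],100],[[0,0,0],[0.0125,-0.0375,0],100],[[0,0,0],[0.0125,-0.0375,0],100],[[0,0,0],[0.0125,-0.0375,0],100],[[0,0,0],[0.006,-0.018,0],100],[[0,0,0],[0.003,-0.01,0],100],[[0,0,0],[0,0,0],100],[[0,0,0],[0,0,0],100]])

```text
time: 11.7
ee_pos: [0.6093, 0.1062, 0.1281]
tcp_rot: [180.0, 0.0, 12.4]
wrist_force: [0.5, 0.2, 0.0]
opening: 0.0855
grasp_force: 0.0
```

```bash
python3 - <<'E'
from h import *
go(.610,.107,.030)
p,d=snap("top","t2.png"); W=cloud("top",d); tops(W,d>0,dict(can_noz=(.564,-.334,.03,.122,.15)))
find("top",["can_c"])
E
```

```text
t 11.7 tcp [0.6093 0.1062 0.1281] rpy [1.7998e+02 1.0000e-02 1.2450e+01] TOOL delta mm [ 0.8 -0.7 98.1]
can_noz 69 mean [ 0.5627 -0.333   0.1315] circ 0.5631 -0.3334 0.0082
can_c top 0.96 [ 0.5628 -0.3368  0.0702]
```

View pics/t2.png

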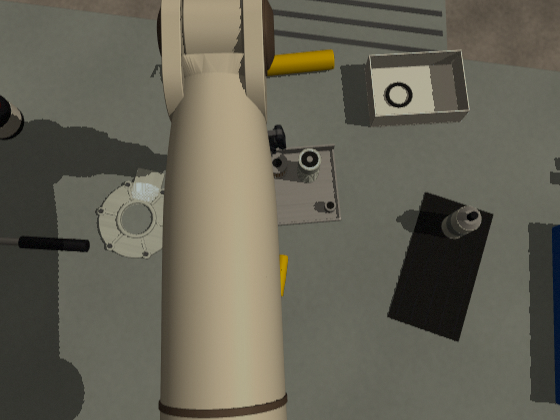

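The can stands upright on the mat at pixel (462,222). Now the bottle.

Request:
servo_tool(moves=[[[0,0,0],[0.001,-0.001,0.015],100],[[0,0,0],[0,0,0.03],100],[[0,0,0],[0,0,0.025],100],[[0,0,0],[0,0,0.015],100],[[0,0,0],[0,0,0.009],100],[[0,0,0],[0,0,0.004],100],[[0,0,0],[0,0,0],100],[[0,0,0],[0,0,0],80],[[0,0,0],[0,0,0],65],[[0,0,0],[0,0,0],50],[[0,0,0],[0,0,0],50],[[0,0,0],[0,0,0],50]])

```text
time: 13.0
ee_pos: [0.6109, 0.1083, 0.0312]
tcp_rot: [180.0, -0.1, 12.5]
wrist_force: [-0.3, -0.1, 5.5]
opening: 0.0524
grasp_force: 42.4
```

Request:
servo_tool(moves=[[[0,0,0],[0,0,0],50],[[0,0,0],[0,0,0],50]])

```text
time: 13.2
ee_pos: [0.6108, 0.1083, 0.0312]
tcp_rot: [180.0, -0.1, 12.5]
wrist_force: [-0.3, -0.2, 5.4]
opening: 0.053
grasp_force: 42.4
```

```bash
python3 - <<'E'
from h import *
go(.481,-.317,.150)
E
```

```text
t 13.2 tcp [0.6108 0.1083 0.0312] rpy [ 1.7999e+02 -1.1000e-01  1.2480e+01] TOOL delta mm [-218.5  387.2 -119.2]
```

Request:
servo_tool(moves=[[[0,0,0],[0,0,-0.01],50],[[0,0,0],[0,0,-0.03],50],[[0,0,0],[0,0,-0.04],50],[[0,0,0],[-0.006,0.01,-0.03],50],[[0,0,0],[-0.0125,0.022,-0.01],50],[[0,0,0],[-0.02,0.0355,0],50],[[0,0,0],[-0.02,0.0355,0],50],[[0,0,0],[-0.02,0.0355,0],50],[[0,0,0],[-0.02,0.0355,0],50],[[0,0,0],[-0.02,0.0355,0],50],[[0,0,0],[-0.02,0.0355,0],50],[[0,0,0],[-0.02,0.0355,0],50]])

```text
time: 14.4
ee_pos: [0.5152, -0.2012, 0.1504]
tcp_rot: [-180.0, -0.0, 12.5]
wrist_force: [0.1, 0.1, -2.3]
opening: 0.0527
grasp_force: 42.8
```

Request:
servo_tool(moves=[[[0,0,0],[-0.02,0.0355,0],50],[[0,0,0],[-0.0185,0.0335,0],50],[[0,0,0],[-0.014,0.024,0],50],[[0,0,0],[-0.0075,0.0135,0.01],50],[[0,0,0],[0,0,0.03],50],[[0,0,0],[0,0,0.035],50],[[0,0,0],[0,0,0.02],50],[[0,0,0],[0,0,0.01],50],[[0,0,0],[0,0,0.005],50],[[0,0,0],[0,0,0],50],[[0,0,0],[0,0,0],50]])

```text
time: 15.5
ee_pos: [0.4811, -0.317, 0.0412]
tcp_rot: [179.9, -0.1, 12.5]
wrist_force: [0.6, -0.4, -0.7]
opening: 0.0529
grasp_force: 42.8
```

```bash
python3 - <<'E'
from h import *
go(.481,-.317,.0302)
E
```

```text
t 15.5 tcp [ 0.4811 -0.317   0.0412] rpy [ 1.7993e+02 -7.0000e-02  1.2500e+01] TOOL delta mm [-0.1 -0.  11. ]
```

Request:
servo_tool(moves=[[[0,0,0],[0,0,0.005],50],[[0,0,0],[0,0,0.003],50],[[0,0,0],[0,0,0.0025],50],[[0,0,0],[0,0,0],50],[[0,0,0],[0,0,0],50]])

```text
time: 16.0
ee_pos: [0.4807, -0.3169, 0.0302]
tcp_rot: [180.0, -0.0, 12.5]
wrist_force: [-1.9, 0.5, 5.5]
opening: 0.0528
grasp_force: 43.3
```

Request:
servo_tool(moves=[[[0,0,0],[0,0,0],60],[[0,0,0],[0,0,0],80],[[0,0,0],[0,0,0],100],[[0,0,0],[0,0,0],100],[[0,0,0],[0,0,-0.015],100],[[0,0,0],[0,0,-0.03],100],[[0,0,0],[0,0,-0.035],100],[[0,0,0],[0.012,-0.015,-0.015],100],[[0,0,0],[0.025,-0.0305,0],100],[[0,0,0],[0.025,-0.0305,0],100],[[0,0,0],[0.025,-0.0305,0],100],[[0,0,0],[0.025,-0.0305,0],100]])

```text
time: 17.2
ee_pos: [0.5609, -0.1575, 0.1259]
tcp_rot: [180.0, -0.1, 12.5]
wrist_force: [-0.6, -1.4, -0.1]
opening: 0.0856
grasp_force: 0.0
```

Request:
servo_tool(moves=[[[0,0,0],[0.025,-0.0305,0],100],[[0,0,0],[0.025,-0.0305,0],100],[[0,0,0],[0.025,-0.0305,0],100],[[0,0,0],[0.0175,-0.021,0],100],[[0,0,0],[0.0125,-0.014,0],100],[[0,0,0],[0,0,0],100],[[0,0,0],[0,0,0],100]])

```text
time: 17.9
ee_pos: [0.6353, -0.013, 0.1248]
tcp_rot: [180.0, 0.0, 12.5]
wrist_force: [0.1, -0.1, 0.1]
opening: 0.0851
grasp_force: 0.0
```

```bash
python3 - <<'E'
from h import *
go(.636,-.0125,.028)
p,d=snap("wrist"); W=cloud("wrist",d); tops(W,d>0,dict(filter=(.636,.052,.032,.045,.065),housing=(.636,-.013,.035,.1,.12)))
p,d=snap("scene"); find("scene",["bottle_c","can_c"])
E
```

```text
t 17.9 tcp [ 0.6353 -0.013   0.1248] rpy [1.7998e+02 1.0000e-02 1.2500e+01] TOOL delta mm [ 0.8 -0.4 96.8]
filter 2948 mean [0.6377 0.053  0.0527] circ 0.6369 0.0532 0.0223
housing 4690 mean [ 0.6383 -0.0122  0.1079] circ 0.6368 -0.0126 0.0231
bottle_c scene 0.65 [ 0.4825 -0.3151  0.0666]
bottle_c scene 0.57 [0.5237 0.1181 0.0175]
can_c scene 0.61 [ 0.5639 -0.3342  0.0737]
```

Request:
servo_tool(moves=[[[0,0,0],[0.0015,-0.0005,0.015],100],[[0,0,0],[0,0,0.03],100],[[0,0,0],[0,0,0.025],100],[[0,0,0],[0,0,0.015],100],[[0,0,0],[0,0,0.008],100],[[0,0,0],[0,0,0.003],100],[[0,0,0],[0,0,0],100],[[0,0,0],[0,0,0],80],[[0,0,0],[0,0,0],60],[[0,0,0],[0,0,0],40],[[0,0,0],[0,0,0],40],[[0,0,0],[0,0,0],40]])

```text
time: 19.3
ee_pos: [0.6373, -0.0118, 0.0294]
tcp_rot: [180.0, -0.1, 12.5]
wrist_force: [0.4, 0.0, 6.4]
opening: 0.0453
grasp_force: 40.6
```

Request:
servo_tool(moves=[[[0,0,0],[0,0,0],40],[[0,0,0],[0,0,0],40]])

```text
time: 19.5
ee_pos: [0.6373, -0.0118, 0.0294]
tcp_rot: [180.0, -0.1, 12.5]
wrist_force: [-0.6, -1.3, 5.6]
opening: 0.0451
grasp_force: 40.6
```

```bash
python3 - <<'E'
from h import *
go(.398,-.300,.13)
E
```

```text
t 19.5 tcp [ 0.6373 -0.0118  0.0294] rpy [ 1.7998e+02 -8.0000e-02  1.2480e+01] TOOL delta mm [-295.7  229.7 -101. ]
```

Request:
servo_tool(moves=[[[0,0,0],[0,0,-0.01],40],[[0,0,0],[0,0,-0.03],40],[[0,0,0],[0,0,-0.035],40],[[0,0,0],[-0.008,0.006,-0.02],40],[[0,0,0],[-0.016,0.0125,-0.006],40],[[0,0,0],[-0.03,0.0233,0],40],[[0,0,0],[-0.03,0.0233,0],40],[[0,0,0],[-0.03,0.0233,0],40],[[0,0,0],[-0.03,0.0233,0],40],[[0,0,0],[-0.03,0.0233,0],40],[[0,0,0],[-0.03,0.0233,0],40],[[0,0,0],[-0.03,0.0233,0],40]])

```text
time: 20.7
ee_pos: [0.4449, -0.2408, 0.1282]
tcp_rot: [-179.9, 0.1, 12.5]
wrist_force: [1.2, 0.1, -2.3]
opening: 0.0452
grasp_force: 41.8
```

Request:
servo_tool(moves=[[[0,0,0],[-0.03,0.0233,0],40],[[0,0,0],[-0.02,0.0155,0],40],[[0,0,0],[-0.0117,0.0093,0.01],40],[[0,0,0],[0,0,0.03],40],[[0,0,0],[0,0,0.03],40],[[0,0,0],[0,0,0.013],40],[[0,0,0],[0,0,0.007],40],[[0,0,0],[0,0,0],40],[[0,0,0],[0,0,0],40]])

```text
time: 21.6
ee_pos: [0.3983, -0.3002, 0.0405]
tcp_rot: [179.9, -0.0, 12.5]
wrist_force: [0.4, 0.6, -3.8]
opening: 0.0454
grasp_force: 41.8
```

```bash
python3 - <<'E'
from h import *
go(.398,-.300,.0284)
E
```

```text
t 21.6 tcp [ 0.3983 -0.3002  0.0405] rpy [ 1.7994e+02 -5.0000e-02  1.2510e+01] TOOL delta mm [-0.2 -0.3 12.1]
```

Request:
servo_tool(moves=[[[0,0,0],[0,0,0.005],40],[[0,0,0],[0,0,0.004],40],[[0,0,0],[0,0,0.0025],40],[[0,0,0],[0,0,0],40],[[0,0,0],[0,0,0],40]])

```text
time: 22.1
ee_pos: [0.398, -0.3002, 0.0284]
tcp_rot: [180.0, -0.0, 12.5]
wrist_force: [-0.4, -0.2, 1.3]
opening: 0.0452
grasp_force: 41.8
```

Request:
servo_tool(moves=[[[0,0,0],[0,0,0],55],[[0,0,0],[0,0,0],75],[[0,0,0],[0,0,0],100],[[0,0,0],[0,0,0],100],[[0,0,0],[0,0,-0.015],100],[[0,0,0],[0,0,-0.03],100],[[0,0,0],[0,0,-0.035],100],[[0,0,0],[0.015,-0.0142,-0.015],100],[[0,0,0],[0.03,-0.0284,0],100],[[0,0,0],[0.03,-0.0284,0],100],[[0,0,0],[0.03,-0.0284,0],100],[[0,0,0],[0.03,-0.0284,0],100]])

```text
time: 23.3
ee_pos: [0.5028, -0.1447, 0.1244]
tcp_rot: [180.0, -0.1, 12.5]
wrist_force: [1.1, -0.7, -0.1]
opening: 0.0856
grasp_force: 0.0
```

Request:
servo_tool(moves=[[[0,0,0],[0.03,-0.0284,0],100],[[0,0,0],[0.03,-0.0284,0],100],[[0,0,0],[0.03,-0.0284,0],100],[[0,0,0],[0.03,-0.0284,0],100],[[0,0,0],[0.03,-0.0284,0],100],[[0,0,0],[0.0145,-0.0138,0],100],[[0,0,0],[0.01,-0.009,0],100],[[0,0,0],[0,0,0],100],[[0,0,0],[0,0,0],100]])

```text
time: 24.2
ee_pos: [0.6363, 0.0519, 0.1233]
tcp_rot: [180.0, 0.0, 12.5]
wrist_force: [-0.2, -0.9, -0.5]
opening: 0.0853
grasp_force: 0.0
```

```bash
python3 - <<'E'
from h import *
go(.637,.053,-.01)
p,d=snap("wrist"); W=cloud("wrist",d); tops(W,d>0,dict(filter=(.636,.052,.032,.045,.065)))
p,d=snap("scene","s3.png"); find("scene",["housing_c","bottle_c","can_c","mat"])
E
```

```text
t 24.2 tcp [0.6363 0.0519 0.1233] rpy [1.7999e+02 1.0000e-02 1.2470e+01] TOOL delta mm [  0.9  -0.9 133.3]
filter 2818 mean [0.6377 0.0537 0.0528] circ 0.6368 0.0534 0.0223
housing_c scene 0.95 [ 0.3989 -0.2994  0.0555]
bottle_c scene 0.89 [ 0.4815 -0.3158  0.0647]
bottle_c scene 0.33 [ 0.4804 -0.313   0.0006]
can_c scene 0.79 [ 0.5631 -0.3343  0.0727]
mat scene 0.73 [ 0.4774 -0.3163  0.0028]
mat scene 0.46 [0.4855 0.3291 0.016 ]
```

View pics/s3.png

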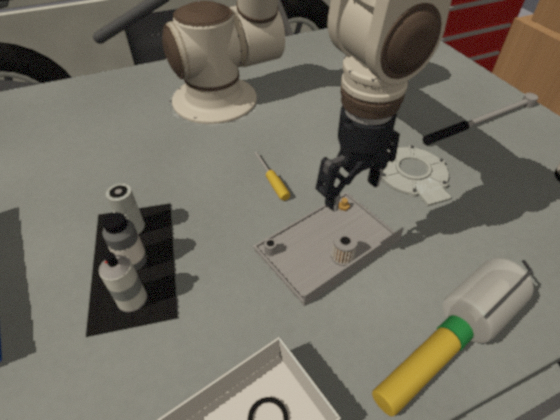

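All three stand upright on the mat, at pixels (122,210), (122,240) and (125,285), and only the filter is left, at (344,250). Now the filter.

Request:
servo_tool(moves=[[[0,0,0],[0.001,-0.001,0.015],100],[[0,0,0],[0,0,0.03],100],[[0,0,0],[0,0,0.03],100],[[0,0,0],[0,0,0.03],100],[[0,0,0],[0,0,0.02],100],[[0,0,0],[0,0,0.01],100],[[0,0,0],[0,0,0.004],100],[[0,0,0],[0,0,0],100],[[0,0,0],[0,0,0],80],[[0,0,0],[0,0,0],60],[[0,0,0],[0,0,0],40],[[0,0,0],[0,0,0],40]])

```text
time: 25.7
ee_pos: [0.6381, 0.0538, -0.0149]
tcp_rot: [180.0, -0.1, 12.5]
wrist_force: [-0.7, -1.1, 4.9]
opening: 0.0432
grasp_force: 40.7
```

Request:
servo_tool(moves=[[[0,0,0],[0,0,0],40],[[0,0,0],[0,0,0],40]])

```text
time: 25.9
ee_pos: [0.6381, 0.0538, -0.015]
tcp_rot: [180.0, -0.1, 12.5]
wrist_force: [-1.0, -1.4, 5.7]
opening: 0.043
grasp_force: 40.7
```

```bash
python3 - <<'E'
from h import *
tips(); go(.484,.330,.09)
E
```

```text
open 43.0 side -1 3938 z pct [-69.2 -17.8 -16.9 -15.6] inner y 21.0
open 43.0 side 1 3947 z pct [-69.7 -17.7 -16.9 -15.8] inner y 21.0
mid z pct [-68.5 -66.9 -50.5]
t 25.95 tcp [ 0.6381  0.0538 -0.0149] rpy [ 1.7999e+02 -1.0000e-01  1.2490e+01] TOOL delta mm [ -90.5 -302.9 -105.2]
```

Request:
servo_tool(moves=[[[0,0,0],[0,0,-0.01],40],[[0,0,0],[0,0,-0.03],40],[[0,0,0],[0,0,-0.03],40],[[0,0,0],[0,-0.01,-0.025],40],[[0,0,0],[-0.005,-0.018,-0.01],40],[[0,0,0],[-0.011,-0.035,0],40],[[0,0,0],[-0.011,-0.035,0],40],[[0,0,0],[-0.011,-0.035,0],40],[[0,0,0],[-0.011,-0.035,0],40],[[0,0,0],[-0.011,-0.035,0],40],[[0,0,0],[-0.011,-0.035,0],40],[[0,0,0],[-0.011,-0.035,0],40]])

```text
time: 27.15
ee_pos: [0.5123, 0.216, 0.0942]
tcp_rot: [-176.2, 0.0, 20.7]
wrist_force: [-0.1, 0.4, -1.5]
opening: 0.0435
grasp_force: 40.8
```

Request:
servo_tool(moves=[[[0,0,0],[-0.006,-0.02,0],40],[[0,0,0],[-0.0025,-0.01,0],40],[[0,0,0],[0,0,0],40],[[0,0,0],[0,0,0],40]])

```text
time: 27.55
ee_pos: [0.5004, 0.2267, 0.0962]
tcp_rot: [-175.6, 0.0, 21.9]
wrist_force: [0.0, 0.2, -0.8]
opening: 0.0426
grasp_force: 40.8
```

```bash
python3 - <<'E'
from h import *
p,d=snap("wrist","w4.png"); W=cloud("wrist",d)
m=(d>0)&(np.hypot(W[...,0]-.484,W[...,1]-.33)<.048)&(abs(W[...,2]-.018)<.003)
q=W[m]; A=np.c_[2*q[:,:2],np.ones(len(q))]; s=np.linalg.lstsq(A,(q[:,:2]**2).sum(1),rcond=None)[0]
print(len(q),'rim fit',s[:2],'r',np.sqrt(s[2]+s[0]**2+s[1]**2))
find("wrist",["seat"]); go(.484,.330,-.009)
p,d=snap("scene"); find("scene",["seat","filter_c"])
E
```

```text
2630 rim fit [0.48711928 0.33053252] r 0.037244751781634874
seat wrist 0.7 [0.485  0.333  0.0064]
t 27.65 tcp [0.5005 0.2266 0.096 ] rpy [-1.7564e+02  6.0000e-02  2.1870e+01] TOOL delta mm [ 23.4 -93.9 112.4]
seat scene 0.92 [0.4881 0.3299 0.015 ]
seat scene 0.61 [0.5011 0.2218 0.1434]
filter_c scene 0.74 [0.4963 0.2244 0.1409]
```

View pics/w4.png

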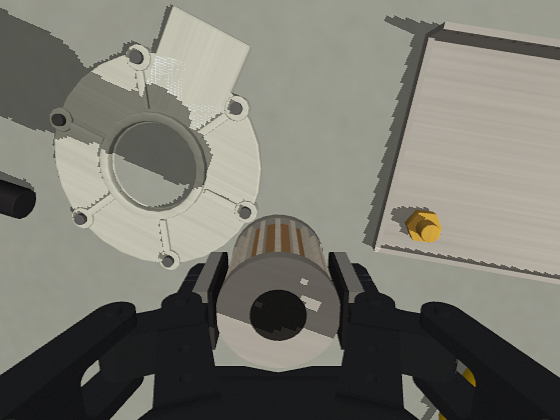

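The filter is held upright in the picture at (280,290) and the cover is at (157,165). However, the tool has tilted about 4° and yawed, so I'll check the joints.

```bash
python3 - <<'E'
from h import *
o=get_obs(); print(o["q"].round(2),o["tcp_rot"],o["time"])
E
```

```text
[ 21.82   4.04  -2.08  83.95   4.37 179.94] [-1.75630141e+02  6.17038742e-02  2.18805295e+01] 27.8
```

Joint 6 hit its 180° limit (q6 = 180 + q1 − yaw), so I need a larger yaw over the cover. I'll work out the turn to an upright tool at yaw 48.

```bash
cat >> h.py <<'E'
def rot(rpy,n):
    R=Ro.from_euler('xyz',get_obs()["tcp_rot"],degrees=True); print('per row',np.degrees((R.inv()*Ro.from_euler('xyz',rpy,degrees=True)).as_rotvec()/n).round(2))
E
python3 - <<'E'
from h import *
rot([180,0,48],4)
E
```

```text
per row [-1.08 -0.23 -6.53]
```

Request:
servo_tool(moves=[[[-1.08,-0.23,-6.53],[0,0,0],40],[[-1.08,-0.23,-6.53],[0,0,0],40],[[-1.08,-0.23,-6.53],[0,0,0],40],[[-1.08,-0.23,-6.53],[0,0,0],40],[[0,0,0],[0,0,0],40],[[0,0,0],[0,0,0],40]])

```text
time: 28.4
ee_pos: [0.5001, 0.227, 0.0961]
tcp_rot: [-180.0, -0.0, 47.9]
wrist_force: [-0.5, 0.2, -0.0]
opening: 0.0432
grasp_force: 40.7
```

```bash
python3 - <<'E'
from h import *
go(.4865,.3305,.0)
rot([180,0,48],1); print(get_obs()["q"].round(1))
E
```

```text
t 28.4 tcp [0.5001 0.227  0.0961] rpy [-1.7999e+02 -3.0000e-02  4.7860e+01] TOOL delta mm [ 67.6 -79.5  96.2]
per row [-0.01 -0.03 -0.14]
[ 24.4   4.   -2.   84.    0.  156.5]
```

Request:
servo_tool(moves=[[[0,0,0],[0.009,-0.01,0],40],[[0,0,0],[0.02,-0.025,0],40],[[0,0,0],[0.02,-0.025,0],40],[[0,0,0],[0.012,-0.013,0],40],[[0,0,0],[0.006,-0.0065,0],40],[[0,0,0],[0,0,0.01],40],[[0,0,0],[0,0,0.025],40],[[0,0,0],[0,0,0.025],40],[[0,0,0],[0,0,0.02],40],[[0,0,0],[0,0,0.01],40],[[0,0,0],[0,0,0],40],[[0,0,0],[0,0,0],40]])

```text
time: 29.6
ee_pos: [0.4862, 0.3296, 0.0069]
tcp_rot: [180.0, -0.1, 48.0]
wrist_force: [-0.3, 0.6, -0.3]
opening: 0.0431
grasp_force: 40.7
```

```bash
python3 - <<'E'
from h import *
go(.486,.3305,-.009)
p,d=snap("wrist","w5.png"); W=cloud("wrist",d)
p,_=snap("scene"); cv2.imwrite('pics/s5.png',cv2.resize(p[90:240,340:500],(640,600))[:,:,::-1])
E
```

```text
t 29.6 tcp [0.4862 0.3296 0.0069] rpy [ 1.7997e+02 -6.0000e-02  4.8010e+01] TOOL delta mm [ 0.5 -0.7 15.9]
```

View pics/w5.png

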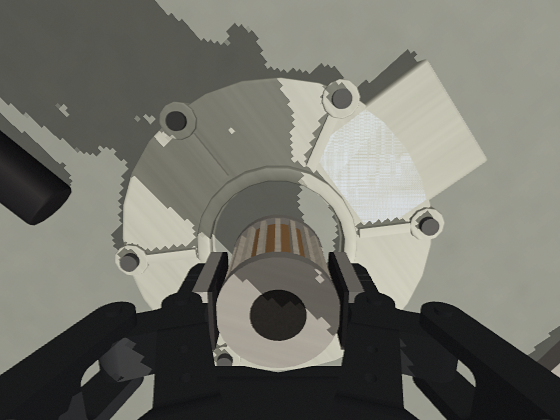

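The filter hangs centred over the recess; its rim shows at (280,200) behind the filter. I'll lower it gently.

Request:
servo_tool(moves=[[[0,0,0],[0,0,0.006],40],[[0,0,0],[0,0,0.005],40],[[0,0,0],[0,0,0.003],40],[[0,0,0],[0,0,0],40],[[0,0,0],[0,0,0],40]])

```text
time: 30.2
ee_pos: [0.4857, 0.3299, -0.0079]
tcp_rot: [180.0, -0.0, 48.1]
wrist_force: [0.1, -0.2, 0.2]
opening: 0.0434
grasp_force: 40.7
```

Request:
servo_tool(moves=[[[0,0,0],[0,0,0.0015],40],[[0,0,0],[0,0,0],40],[[0,0,0],[0,0,0],40]])

```text
time: 30.5
ee_pos: [0.486, 0.3301, -0.0089]
tcp_rot: [180.0, -0.1, 48.0]
wrist_force: [-0.5, -1.3, 3.8]
opening: 0.0431
grasp_force: 40.9
```

Request:
servo_tool(moves=[[[0,0,0],[0,0,0],50],[[0,0,0],[0,0,0],65],[[0,0,0],[0,0,0],90],[[0,0,0],[0,0,0],90],[[0,0,0],[0,0,-0.01],90],[[0,0,0],[0,0,-0.03],90],[[0,0,0],[0,0,-0.04],90],[[0,0,0],[0,0,-0.03],100],[[0,0,0],[0,0,-0.015],100],[[0,0,0],[0,0,0],100]])

```text
time: 31.5
ee_pos: [0.4867, 0.3306, 0.1181]
tcp_rot: [179.9, -0.2, 48.0]
wrist_force: [0.6, 0.6, -0.2]
opening: 0.0857
grasp_force: 0.0
```

Request:
servo_tool(moves=[[[0,0,0],[-0.016,0.014,0],100],[[0,0,0],[-0.033,0.03,0],100],[[0,0,0],[-0.033,0.03,0],100],[[0,0,0],[-0.033,0.03,0],100],[[0,0,0],[-0.033,0.03,0],100],[[0,0,0],[-0.033,0.03,0],100],[[0,0,0],[-0.033,0.03,0],100],[[0,0,0],[-0.033,0.03,0],100],[[0,0,0],[-0.033,0.03,0],100],[[0,0,0],[-0.016,0.015,0],100],[[0,0,0],[0,0,0],100]])

```text
time: 32.6
ee_pos: [0.4869, -0.0725, 0.1135]
tcp_rot: [-179.9, 0.1, 47.8]
wrist_force: [-0.2, -0.1, 0.4]
opening: 0.0854
grasp_force: 0.0
```

Request:
servo_tool(moves=[[[0,0,7.1],[0,0,0],100],[[0,0,7.1],[0,0,0],100],[[0,0,7.1],[0,0,0],100],[[0,0,7.1],[0,0,0],100],[[0,0,7.1],[0,0,0],100],[[0,0,0],[0,0,0],100],[[0,0,0],[0,0,0],100]])

```text
time: 33.3
ee_pos: [0.4875, -0.0695, 0.1146]
tcp_rot: [-180.0, 0.0, 12.8]
wrist_force: [0.7, 0.5, -0.8]
opening: 0.0851
grasp_force: 0.0
```

```bash
python3 - <<'E'
from h import *
go(.4807,-.3169,.12); rot([180,0,12.5],1)
snap("scene","s6.png"); find("scene",["filter_c","seat","bottle_c","housing_c"])
E
```

```text
t 33.3 tcp [ 0.4875 -0.0695  0.1146] rpy [-1.7996e+02  5.0000e-02  1.2790e+01] TOOL delta mm [-61.4 239.8  -5.5]
per row [-0.04  0.05  0.29]
filter_c scene 0.58 [0.4817 0.3322 0.0376]
filter_c scene 0.42 [ 4.816e-01 -3.157e-01  2.000e-04]
seat scene 0.66 [0.4857 0.3288 0.0128]
bottle_c scene 0.71 [ 0.4798 -0.3165  0.0673]
bottle_c scene 0.67 [0.4821 0.3287 0.0366]
housing_c scene 0.8 [ 0.396  -0.2961  0.0512]
housing_c scene 0.23 [ 0.5632 -0.3334  0.0749]
```

View pics/s6.png

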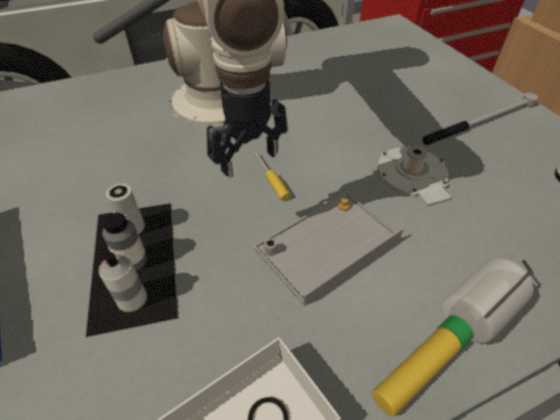

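The filter stands upright in the recess at (414,160). Next I return the bottle.

Request:
servo_tool(moves=[[[0,0,0.3],[-0.004,0.015,0],100],[[0,0,0],[-0.009,0.035,0],100],[[0,0,0],[-0.01,0.04,0],100],[[0,0,0],[-0.01,0.04,0],100],[[0,0,0],[-0.01,0.04,0],100],[[0,0,0],[-0.009,0.035,0],100],[[0,0,0],[-0.006,0.022,0],100],[[0,0,0],[-0.0034,0.0128,0],100],[[0,0,0],[0,0,0],100],[[0,0,0],[0,0,0],100]])

```text
time: 34.55
ee_pos: [0.4789, -0.3168, 0.1155]
tcp_rot: [-180.0, -0.0, 12.3]
wrist_force: [0.6, -0.1, 0.4]
opening: 0.0854
grasp_force: 0.0
```

```bash
python3 - <<'E'
from h import *
go(.4807,-.3169,.0302)
p,d=snap("wrist"); W=cloud("wrist",d); tops(W,d>0,dict(bottle=(.481,-.317,.035,.115,.14),housing=(.398,-.3,.03,.1,.12),can=(.564,-.334,.03,.122,.14)))
E
```

```text
t 34.55 tcp [ 0.4789 -0.3168  0.1155] rpy [-1.7997e+02 -3.0000e-02  1.2260e+01] TOOL delta mm [ 1.7  0.5 85.3]
bottle 3728 mean [ 0.4818 -0.3163  0.1214] circ 0.4801 -0.3165 0.0194
housing 3390 mean [ 0.4037 -0.2988  0.1066] circ 0.3981 -0.2996 0.0235
can 1196 mean [ 0.5633 -0.3322  0.1312] circ 0.5634 -0.3339 0.0092
```

Request:
servo_tool(moves=[[[0,0,0],[0.0017,0.0005,0.015],100],[[0,0,0],[0,0,0.03],100],[[0,0,0],[0,0,0.02],100],[[0,0,0],[0,0,0.012],100],[[0,0,0],[0,0,0.007],100],[[0,0,0],[0,0,0.001],100],[[0,0,0],[0,0,0],100],[[0,0,0],[0,0,0],80],[[0,0,0],[0,0,0],65],[[0,0,0],[0,0,0],50],[[0,0,0],[0,0,0],50],[[0,0,0],[0,0,0],50]])

```text
time: 35.8
ee_pos: [0.4811, -0.3178, 0.0316]
tcp_rot: [179.9, -0.1, 12.2]
wrist_force: [-2.0, 1.3, 5.8]
opening: 0.0532
grasp_force: 42.0
```

Request:
servo_tool(moves=[[[0,0,0],[0,0,0],50],[[0,0,0],[0,0,0],50]])

```text
time: 36.0
ee_pos: [0.4811, -0.3178, 0.0316]
tcp_rot: [179.9, -0.1, 12.2]
wrist_force: [-1.3, 0.8, 6.2]
opening: 0.0531
grasp_force: 42.0
```

```bash
python3 - <<'E'
from h import *
go(.6108,.1083,.11)
E
```

```text
t 36.0 tcp [ 0.4811 -0.3178  0.0316] rpy [ 1.7994e+02 -1.0000e-01  1.2250e+01] TOOL delta mm [ 217.2 -388.8  -78.4]
```

Request:
servo_tool(moves=[[[0,0,0],[0,0,-0.01],50],[[0,0,0],[0,0,-0.03],50],[[0,0,0],[0,0,-0.03],50],[[0,0,0],[0.01,-0.018,-0.01],50],[[0,0,0],[0.02,-0.0358,0],50],[[0,0,0],[0.02,-0.0358,0],50],[[0,0,0],[0.02,-0.0358,0],50],[[0,0,0],[0.02,-0.0358,0],50],[[0,0,0],[0.02,-0.0358,0],50],[[0,0,0],[0.02,-0.0358,0],50],[[0,0,0],[0.02,-0.0358,0],50],[[0,0,0],[0.02,-0.0358,0],50]])

```text
time: 37.2
ee_pos: [0.5823, 0.0176, 0.111]
tcp_rot: [180.0, -0.0, 12.2]
wrist_force: [0.7, -0.4, -1.4]
opening: 0.0529
grasp_force: 42.9
```

Request:
servo_tool(moves=[[[0,0,0],[0.02,-0.0358,0],50],[[0,0,0],[0.015,-0.026,0],50],[[0,0,0],[0.008,-0.015,0],50],[[0,0,0],[0.0042,-0.0076,0],50],[[0,0,0],[0,0,0.01],50],[[0,0,0],[0,0,0.025],50],[[0,0,0],[0,0,0.02],50],[[0,0,0],[0,0,0.01],50],[[0,0,0],[0,0,0],50],[[0,0,0],[0,0,0],50]])

```text
time: 38.2
ee_pos: [0.6106, 0.1078, 0.0464]
tcp_rot: [180.0, -0.1, 12.2]
wrist_force: [-0.5, 0.2, -2.3]
opening: 0.0532
grasp_force: 42.9
```

```bash
python3 - <<'E'
from h import *
go(.6108,.1083,.0326)
E
```

```text
t 38.2 tcp [0.6106 0.1078 0.0464] rpy [ 1.7999e+02 -7.0000e-02  1.2200e+01] TOOL delta mm [ 0.3 -0.4 13.8]
```

Request:
servo_tool(moves=[[[0,0,0],[0,0,0.006],50],[[0,0,0],[0,0,0.005],50],[[0,0,0],[0,0,0.002],50],[[0,0,0],[0,0,0.001],50],[[0,0,0],[0,0,0],50],[[0,0,0],[0,0,0],50]])

```text
time: 38.8
ee_pos: [0.6107, 0.1086, 0.0327]
tcp_rot: [180.0, -0.1, 12.3]
wrist_force: [-2.1, 0.1, 6.2]
opening: 0.0532
grasp_force: 43.3
```

Request:
servo_tool(moves=[[[0,0,0],[0,0,0],60],[[0,0,0],[0,0,0],80],[[0,0,0],[0,0,0],100],[[0,0,0],[0,0,0],100],[[0,0,0],[0,0,-0.015],100],[[0,0,0],[0,0,-0.03],100],[[0,0,0],[0,0,-0.035],100],[[0,0,0],[-0.0135,0.016,-0.01],100],[[0,0,0],[-0.027,0.0325,0],100],[[0,0,0],[-0.027,0.0325,0],100],[[0,0,0],[-0.027,0.0325,0],100],[[0,0,0],[-0.027,0.0325,0],100]])

```text
time: 40.0
ee_pos: [0.5219, -0.0612, 0.123]
tcp_rot: [180.0, -0.1, 12.3]
wrist_force: [0.2, -0.1, 0.1]
opening: 0.0854
grasp_force: 0.0
```

Request:
servo_tool(moves=[[[0,0,0],[-0.027,0.0325,0],100],[[0,0,0],[-0.027,0.0325,0],100],[[0,0,0],[-0.027,0.0325,0],100],[[0,0,0],[-0.027,0.0325,0],100],[[0,0,0],[-0.027,0.0325,0],100],[[0,0,0],[-0.021,0.025,0],100],[[0,0,0],[-0.012,0.0147,0],100],[[0,0,0],[-0.005,0.006,0],100],[[0,0,0],[0,0,0],100],[[0,0,0],[0,0,0],100]])

```text
time: 41.0
ee_pos: [0.3982, -0.2996, 0.122]
tcp_rot: [180.0, -0.1, 12.3]
wrist_force: [0.3, -0.3, -0.8]
opening: 0.0851
grasp_force: 0.0
```

```bash
python3 - <<'E'
from h import *
go(.398,-.300,.0284)
p,d=snap("wrist"); W=cloud("wrist",d); tops(W,d>0,dict(housing=(.398,-.3,.03,.1,.12),can=(.564,-.334,.03,.122,.14)))
p,d=snap("scene"); find("scene",["bottle_c","filter_c"])
E
```

```text
t 41.0 tcp [ 0.3982 -0.2996  0.122 ] rpy [ 1.800e+02 -6.000e-02  1.227e+01] TOOL delta mm [-0.3  0.4 93.6]
housing 4712 mean [ 0.3991 -0.2998  0.1067] circ 0.3978 -0.3002 0.0232
can few 0
bottle_c scene 0.93 [0.6116 0.1086 0.0686]
bottle_c scene 0.64 [0.5919 0.0399 0.0006]
filter_c scene 0.58 [0.4835 0.3305 0.0342]
```

Request:
servo_tool(moves=[[[0,0,0],[0,0,0.015],100],[[0,0,0],[0,0,0.03],100],[[0,0,0],[0,0,0.025],100],[[0,0,0],[0,0,0.013],100],[[0,0,0],[0,0,0.007],100],[[0,0,0],[0,0,0.003],100],[[0,0,0],[0,0,0],100],[[0,0,0],[0,0,0],80],[[0,0,0],[0,0,0],60],[[0,0,0],[0,0,0],40],[[0,0,0],[0,0,0],40],[[0,0,0],[0,0,0],40]])

```text
time: 42.4
ee_pos: [0.3982, -0.3004, 0.0293]
tcp_rot: [179.9, -0.1, 12.2]
wrist_force: [-0.7, 0.4, 5.3]
opening: 0.0451
grasp_force: 40.6
```

Request:
servo_tool(moves=[[[0,0,0],[0,0,0],40],[[0,0,0],[0,0,0],40]])

```text
time: 42.6
ee_pos: [0.3982, -0.3004, 0.0293]
tcp_rot: [179.9, -0.1, 12.2]
wrist_force: [-0.9, 0.3, 6.7]
opening: 0.0455
grasp_force: 40.6
```

```bash
python3 - <<'E'
from h import *
go(.6373,-.0118,.12)
E
```

```text
t 42.6 tcp [ 0.3982 -0.3004  0.0293] rpy [ 1.7994e+02 -8.0000e-02  1.2240e+01] TOOL delta mm [ 295.  -231.3  -90.5]
```

Request:
servo_tool(moves=[[[0,0,0],[0,0,-0.01],40],[[0,0,0],[0,0,-0.03],40],[[0,0,0],[0,0,-0.035],40],[[0,0,0],[0.015,-0.0118,-0.015],40],[[0,0,0],[0.03,-0.0235,0],40],[[0,0,0],[0.03,-0.0235,0],40],[[0,0,0],[0.03,-0.0235,0],40],[[0,0,0],[0.03,-0.0235,0],40],[[0,0,0],[0.03,-0.0235,0],40],[[0,0,0],[0.03,-0.0235,0],40],[[0,0,0],[0.03,-0.0235,0],40],[[0,0,0],[0.03,-0.0235,0],40]])

```text
time: 43.8
ee_pos: [0.6051, -0.0493, 0.1186]
tcp_rot: [-180.0, 0.0, 12.3]
wrist_force: [0.4, -0.7, -2.5]
opening: 0.0452
grasp_force: 42.0
```

Request:
servo_tool(moves=[[[0,0,0],[0.023,-0.018,0],40],[[0,0,0],[0.012,-0.0095,0],40],[[0,0,0],[0.005,-0.004,0],40],[[0,0,0],[0,0,0.01],40],[[0,0,0],[0,0,0.03],40],[[0,0,0],[0,0,0.025],40],[[0,0,0],[0,0,0.01],40],[[0,0,0],[0,0,0],40],[[0,0,0],[0,0,0],40]])

```text
time: 44.7
ee_pos: [0.6371, -0.0121, 0.0449]
tcp_rot: [180.0, -0.1, 12.2]
wrist_force: [0.4, 0.7, -2.4]
opening: 0.0451
grasp_force: 42.0
```

```bash
python3 - <<'E'
from h import *
go(.6373,-.0118,.0303)
E
```

```text
t 44.7 tcp [ 0.6371 -0.0121  0.0449] rpy [ 1.7998e+02 -9.0000e-02  1.2210e+01] TOOL delta mm [ 0.2 -0.3 14.6]
```

Request:
servo_tool(moves=[[[0,0,0],[0,0,0.006],40],[[0,0,0],[0,0,0.005],40],[[0,0,0],[0,0,0.002],40],[[0,0,0],[0,0,0.001],40],[[0,0,0],[0,0,0],40],[[0,0,0],[0,0,0],40]])

```text
time: 45.3
ee_pos: [0.6372, -0.0115, 0.0304]
tcp_rot: [180.0, -0.1, 12.3]
wrist_force: [-2.8, -0.5, 4.5]
opening: 0.0451
grasp_force: 42.2
```

Request:
servo_tool(moves=[[[0,0,0],[0,0,0],55],[[0,0,0],[0,0,0],75],[[0,0,0],[0,0,0],100],[[0,0,0],[0,0,0],100],[[0,0,0],[0,0,-0.015],100],[[0,0,0],[0,0,-0.03],100],[[0,0,0],[0,0,-0.035],100],[[0,0,0],[-0.008,0.017,-0.02],100],[[0,0,0],[-0.0165,0.035,0],100],[[0,0,0],[-0.0165,0.035,0],100],[[0,0,0],[-0.0165,0.035,0],100],[[0,0,0],[-0.0165,0.035,0],100]])

```text
time: 46.5
ee_pos: [0.5977, -0.182, 0.1312]
tcp_rot: [180.0, -0.1, 12.3]
wrist_force: [0.1, -0.7, 0.7]
opening: 0.0857
grasp_force: 0.0
```

Request:
servo_tool(moves=[[[0,0,0],[-0.0165,0.035,0],100],[[0,0,0],[-0.0165,0.035,0],100],[[0,0,0],[-0.0165,0.035,0],100],[[0,0,0],[-0.01,0.022,0],100],[[0,0,0],[-0.0065,0.0159,0],100],[[0,0,0],[0,0,0],100],[[0,0,0],[0,0,0],100]])

```text
time: 47.2
ee_pos: [0.564, -0.334, 0.1301]
tcp_rot: [-180.0, -0.1, 12.2]
wrist_force: [0.3, 0.4, -0.3]
opening: 0.0855
grasp_force: 0.0
```

```bash
python3 - <<'E'
from h import *
go(.564,-.3343,.0387)
p,d=snap("wrist"); W=cloud("wrist",d); tops(W,d>0,dict(can=(.564,-.334,.03,.1,.14),can_noz=(.564,-.334,.03,.122,.14)))
p,d=snap("scene"); find("scene",["housing_c","bottle_c","filter_c"])
E
```

```text
t 47.2 tcp [ 0.564  -0.334   0.1301] rpy [-1.800e+02 -5.000e-02  1.224e+01] TOOL delta mm [-0.1  0.3 91.4]
can 4733 mean [ 0.5677 -0.3318  0.1108] circ 0.5638 -0.3327 0.0249
can_noz 804 mean [ 0.565  -0.3326  0.1304] circ 0.5638 -0.3339 0.0092
housing_c scene 0.64 [ 0.6373 -0.0124  0.0573]
housing_c scene 0.64 [ 0.5704 -0.0667  0.0164]
bottle_c scene 0.71 [0.6064 0.1124 0.0652]
filter_c scene 0.59 [0.4833 0.3307 0.0373]
```

Request:
servo_tool(moves=[[[0,0,0],[0,0,0.015],100],[[0,0,0],[0,0,0.03],100],[[0,0,0],[0,0,0.025],100],[[0,0,0],[0,0,0.012],100],[[0,0,0],[0,0,0.007],100],[[0,0,0],[0,0,0.002],100],[[0,0,0],[0,0,0],100],[[0,0,0],[0,0,0],80],[[0,0,0],[0,0,0],60],[[0,0,0],[0,0,0],45],[[0,0,0],[0,0,0],45],[[0,0,0],[0,0,0],45]])

```text
time: 48.65
ee_pos: [0.5642, -0.3344, 0.0397]
tcp_rot: [180.0, -0.1, 12.3]
wrist_force: [-0.9, 0.9, 5.6]
opening: 0.0491
grasp_force: 41.3
```

Request:
servo_tool(moves=[[[0,0,0],[0,0,0],45],[[0,0,0],[0,0,0],45]])

```text
time: 48.85
ee_pos: [0.5642, -0.3344, 0.0397]
tcp_rot: [180.0, -0.1, 12.3]
wrist_force: [0.4, 1.1, 6.0]
opening: 0.0488
grasp_force: 41.3
```

```bash
python3 - <<'E'
from h import *
go(.5731,.0392,.13)
E
```

```text
t 48.85 tcp [ 0.5642 -0.3344  0.0397] rpy [ 1.7995e+02 -9.0000e-02  1.2250e+01] TOOL delta mm [  88.1 -363.1  -90.5]
```

Request:
servo_tool(moves=[[[0,0,0],[0,0,-0.01],45],[[0,0,0],[0,0,-0.03],45],[[0,0,0],[0,0,-0.035],45],[[0,0,0],[0.004,-0.017,-0.015],45],[[0,0,0],[0.009,-0.037,0],45],[[0,0,0],[0.009,-0.037,0],45],[[0,0,0],[0.009,-0.037,0],45],[[0,0,0],[0.009,-0.037,0],45],[[0,0,0],[0.009,-0.037,0],45],[[0,0,0],[0.009,-0.037,0],45],[[0,0,0],[0.009,-0.037,0],45],[[0,0,0],[0.009,-0.037,0],45]])

```text
time: 50.05
ee_pos: [0.5708, -0.0101, 0.1283]
tcp_rot: [-180.0, 0.0, 12.3]
wrist_force: [0.8, -0.3, -2.7]
opening: 0.0487
grasp_force: 42.5
```

Request:
servo_tool(moves=[[[0,0,0],[0.007,-0.028,0],45],[[0,0,0],[0.0035,-0.015,0],45],[[0,0,0],[0.0015,-0.007,0],45],[[0,0,0],[0,0,0.01],45],[[0,0,0],[0,0,0.03],45],[[0,0,0],[0,0,0.025],45],[[0,0,0],[0,0,0.01],45],[[0,0,0],[0,0,0],45],[[0,0,0],[0,0,0],45]])

```text
time: 50.95
ee_pos: [0.5731, 0.0385, 0.0545]
tcp_rot: [180.0, -0.1, 12.2]
wrist_force: [-0.3, 0.5, -1.9]
opening: 0.0487
grasp_force: 42.4
```

```bash
python3 - <<'E'
from h import *
go(.5728,.0392,.0407)
E
```

```text
t 50.95 tcp [0.5731 0.0385 0.0545] rpy [ 1.7999e+02 -7.0000e-02  1.2200e+01] TOOL delta mm [-0.2 -0.7 13.8]
```

Request:
servo_tool(moves=[[[0,0,0],[0,-0.0007,0.006],45],[[0,0,0],[0,0,0.005],45],[[0,0,0],[0,0,0.002],45],[[0,0,0],[0,0,0.0005],45],[[0,0,0],[0,0,0],45],[[0,0,0],[0,0,0],45]])

```text
time: 51.55
ee_pos: [0.5729, 0.0399, 0.0407]
tcp_rot: [180.0, -0.1, 12.3]
wrist_force: [-1.0, 0.9, 2.4]
opening: 0.049
grasp_force: 42.7
```

Request:
servo_tool(moves=[[[0,0,0],[0,0,0],55],[[0,0,0],[0,0,0],75],[[0,0,0],[0,0,0],100],[[0,0,0],[0,0,0],100],[[0,0,0],[0,0,-0.015],100],[[0,0,0],[0,0,-0.03],100],[[0,0,0],[0,0,-0.035],100],[[0,0,0],[0,0,-0.03],100],[[0,0,0],[-0.02,0.01,-0.01],100],[[0,0,0],[-0.03,0.03,0],100],[[0,0,0],[-0.03,0.03,0],100],[[0,0,0],[-0.03,0.03,0],100]])

```text
time: 52.75
ee_pos: [0.4855, -0.0822, 0.1614]
tcp_rot: [180.0, -0.1, 12.3]
wrist_force: [0.6, -0.7, 0.7]
opening: 0.0853
grasp_force: 0.0
```

Request:
servo_tool(moves=[[[0,0,0],[-0.03,0.035,0],100],[[0,0,0],[-0.03,0.035,0],100],[[0,0,0],[-0.03,0.035,0],100],[[0,0,0],[-0.02,0.035,0],100],[[0,0,0],[0,0.03,0],100],[[0,0,0],[0,0.015,0],100],[[0,0,0],[0,0,0],100],[[0,0,0],[0,0,0],100]])

```text
time: 53.55
ee_pos: [0.4181, -0.2847, 0.1603]
tcp_rot: [-180.0, -0.0, 12.3]
wrist_force: [0.6, -0.3, 0.4]
opening: 0.0855
grasp_force: 0.0
```

```bash
python3 - <<'E'
from h import *
p,d=snap("top","t9.png"); W=cloud("top",d); ok=d>0
tops(W,ok,dict(filter=(.484,.33,.032,.055,.07),can_noz=(.571,.04,.03,.122,.15),bottle=(.61,.11,.035,.108,.14),housing=(.636,-.011,.035,.095,.12),seatdisc=(.484,.33,.045,.015,.022)))
find("top",["socket_c","plug_c","screwdriver"])
E
```

```text
filter 376 mean [0.4853 0.3277 0.0599] circ 0.4855 0.3285 0.0227
can_noz 63 mean [0.5713 0.0399 0.1327] circ 0.5719 0.0395 0.0086
bottle 300 mean [0.6084 0.1079 0.1226] circ 0.6102 0.1083 0.0194
housing 442 mean [ 0.6351 -0.0126  0.1085] circ 0.6368 -0.0126 0.0233
seatdisc 352 mean [0.4842 0.326  0.0178] circ 0.4867 0.3293 0.0413
socket_c top 0.67 [ 0.5686 -0.0699  0.021 ]
plug_c top 0.4 [0.519  0.1224 0.014 ]
screwdriver top 0.73 [0.3686 0.0163 0.0007]
```

View pics/t9.png

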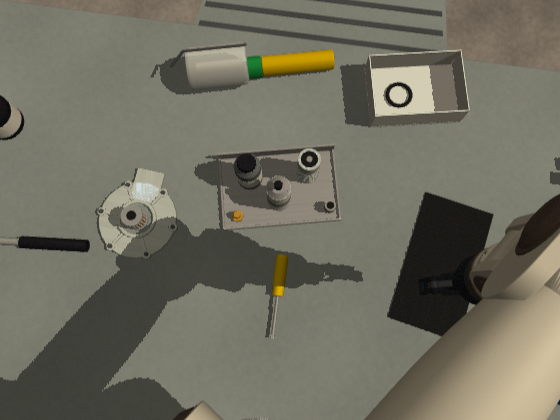

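The final view shows the bottle (248,165), housing (309,160) and can (279,190) back within about 1–2 mm of where they stood. The filter is upright in the recess at (132,215), and the socket, plug and screwdriver look undisturbed.

```bash
python3 -c "
from workcell import job_done
print(job_done())"
```

```text
the job is handed in; nothing more can be done
None
```

The filter stands upright in the engine cover's recess, and the can, bottle and housing are back within about 1–2 mm of their starting places; nothing was knocked over, the socket, plug and screwdriver were left alone, and the job was handed in at about 54 s.

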